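# Dispense one jar cap and push it to the blue spot

### The job

Press the cap dispenser's green plunger all the way down once and let it come up again, so that a single orange cap comes out in front. Then, with the fingertips, push that cap along the bench until it lies wholly on the blue round marker, without picking it up. The other caps stay in the dispenser, and the jars, the bottle and everything else on the bench are left standing where they are.

Things in the scene. Friction and masses are not known exactly. Their poses are not given: they have to be found in the camera images.
- dispenser: Cap dispenser fixed to the bench; origin on the bench (z = 0) under the centre of its clear magazine; its -x is the front, where caps come out, +x the rear. Magazine 43 mm square, 58 mm tall, walls 4 mm, open top, exit slot at the foot of its front. White housing 22 to 100 mm behind the origin, 50 mm wide (70 mm over its 4 mm high feet), 60 mm tall, plunger on top.
- plunger (a joint): Plunger travel in m: 0 = up, 0.030 = fully down (hard stop). Spring about 3 N at first, 9 N at the bottom; rises by itself within a second when let go. It drives a blade forward under the stack by twice its travel: a full press slides the bottom cap 60 mm forward on the bench. When it is up again the next cap drops down, and a second press would eject that too.
- plunger_top (a point): Centre of the top face of the plunger knob: a green disc 40 mm in diameter and 12 mm thick on a steel stem, 70 mm behind the dispenser's origin, its top 106 mm above the bench when up and 76 mm when fully down. The point moves with the plunger.
- cap1_center (a point): Centre of the bottom cap of the stack, the one that comes out: an orange disc with a red top, 32 mm in diameter, 12 mm high, about 14 g. At the start it is in the foot of the magazine; after a full press it lies flat on the bench about 60 mm in front of the dispenser's origin, its centre 6 mm above the bench.
- blue_spot: Flat blue round marker, 66 mm in diameter and under 1 mm thick, stuck on the bench to one side of the place where the cap comes out; origin at its centre. It can be on the left or on the right.
- yellow_spot: Flat yellow round marker of the same size on the other side; not wanted now.
- open_jar: Open glass jar, 36 mm in diameter and 52 mm tall, to the left of the dispenser; origin at the centre of its foot. Leave it alone.
- closed_jar: Glass jar with a white cap, 36 mm in diameter and 62 mm tall, standing in front of the dispenser, about 160 mm from its origin; origin at the centre of its foot. Leave it alone.
- amber_bottle: Amber bottle, 48 mm in diameter and 90 mm tall, to the right of the dispenser; origin at the centre of its foot. Leave it alone.
- marker_pen: Red marker pen lying on the bench to the left of the dispenser's housing, 120 mm long (its x axis), 14 mm wide and high; origin under its middle. Leave it alone.
- timer: White bench timer lying to the right of the dispenser, 60 x 70 x 22 mm; origin at the centre of its underside. Leave it alone.
- cap2_center (a point): Centre of the second cap of the stack, counted from below; same size; it has to stay in the magazine (it drops 12 mm when the bottom cap has gone).
- cap3_center (a point): Centre of the third cap of the stack, counted from below; same size; it has to stay in the magazine (it drops 12 mm when the bottom cap has gone).
- cap4_center (a point): Centre of the fourth (top) cap of the stack, counted from below; same size; it has to stay in the magazine (it drops 12 mm when the bottom cap has gone).
Mind the look-alikes: they are no part of the job. Leave any purple look-alike of the dispenser alone.

How it is judged:
By the outcome, as a careful person would: the job done as asked, in the order asked, and still so for the second after the job is handed in, with the robot touching nothing.
It also fails if it takes over 48 s, if anything falls off the work surface, if the arm or the gripper's body presses on something with over 40 N, if the wrist force passes 120 N, or if a joint passes its speed limit or range.

### The arm

A 6-joint arm with a two-finger parallel gripper is mounted at the origin on the work surface. World frame = base frame: x ahead of the robot, y to its left, z up, the work surface at z = 0. Lengths are in mm, angles in rad, forces in N, time in s.
With the tool pointing down it reaches from about 350 to 850 mm from the base axis. Payload 8.1 kg.
Tool frame: the origin (TCP) lies on the centre line of the jaws, within the pads' length; the fingertips stand 19 mm ahead of it and the grasp point (between the pads) is the TCP (r.nose_length is the z of the fingertips in the tool frame, in mm); z points along the fingers, x is the direction in which the jaws open and shut, and the axes are right-handed (so a half turn about z gives the same grasp; the last joint's range is limited). The gripper opens to 85 mm and grips with 20 to 120 N. Pads are 22 mm wide; open, the fingers measure 114 mm over their backs; the gripper's body (76 mm by 85 mm) begins 54 mm behind the grasp point. The pads swing forward as they close: fully open they stand 13 mm farther back than shut.
Start: joints at [1.244, 0.13, 1.488, -0, 1.523, -0.085], TCP at [143.648, 582.555, 250.292] pointing down, gripper open.
Joint ranges: [-2.96, 2.96], [-0.89, 2.26], [0.02, 2.5], [-1.34, 4.48], [0, 2.73], [-2.66, 2.66]. Speed limits (rad/s): [2.39, 2.39, 2.79, 3.14, 3.14, 3.14].

### API

Orientations are given as [roll, pitch, yaw] about the fixed x, y, z axes, in that order (R = Rz(yaw) Ry(pitch) Rx(roll)).
In Python, from workcell import r gives the robot as it stands. The module is installed in compiled form; this text tells all that it offers.
- The arm moves only by the tool play_rows, never from a script. Its arguments are lists of equal length, an entry for each row: "dr": the turn, a rotation vector about the tool's x, y, z in rad, a list of three; "offset": the shift along the tool's x, y, z in mm, a list of three; "claw": the closure, from -1 (fully open) to 1 (shut). A call has exactly 10 rows; each row is the pose to reach, as a shift and turn from the pose commanded when the call began, along the tool's axes at that moment; what a row does not reach only later rows make up. A row lasts 1/12 s, in which the tool goes at most 41.7 mm and 7.16 degrees, less where a joint would pass 70% of its speed; a pose out of reach is approached as far as the arm can. A call with a gripper value outside its range is refused whole. The fingers move at their own pace and stop on an object; the grip force is fixed at half the most. Time passes only in rows, so rows that repeat a pose let the fingers close, or fill a call up. It gives the time, the measured TCP pose, the force and the opening at its end, in the units of the state.
- r.get_state(): the state, without advancing time (a new reading comes with each control period).
- r.camera(name): name is "side" or "top" or "wrist"; returns the picture (400x640x3 uint8, red, green, blue); there is no depth.
- r.get_calibration(name): a dict with "fov_y" (degrees; the focal length in pixels is half the picture's height over the tangent of half this angle, whatever the lens; pixels are square), "cx", "cy" (the principal point, pixels), "rvec" (rotation vector, rad) and "tvec" (3), from world to camera coordinates, as OpenCV has them. Camera axes: x right, y down, z forward; pixel columns grow to the right and rows downward; lengths in mm; the calibration is good to about 2 mm. A picture is of the moment at which its call begins: read the wrist's pose just before it. get_calibration takes no time and is no camera call; for the wrist camera it gives the pose at the moment of the call.
- r.finish_job(): hands the job in, once; it reports no verdict.
The state is a dict: "time_s": time; "joint_pos": joint angles; "qd": joint speeds; "joint_torque": joint torques, N m; "ee_pos": TCP position; "orientation": TCP orientation; "force": force on the tool from outside, world axes, zero at the start; "ft_torque": the same for the moment, N m; "width": finger opening in mm.
Only numpy, scipy, OpenCV 4.12 (cv2) and the standard library are available. Lean on these libraries where they do the work, as an engineer would, in place of code of your own. Each camera call takes 0.05 s, during which the arm holds its last target.

## Working session

There is one attempt and no reset: what is moved stays moved. The work goes in short steps, Python scripts to look and compute and a tool call to move; the robot and the scene stay as the last step left them, time stands still between calls to the robot, and variables do not carry over. Pictures are saved under pics/ and viewed, and the job is handed in when it is done.

Besides the shell and the picture viewer there is one more tool, called after "Call:" in YAML: its name, and indented under it one key for each argument. play_rows: Moves the arm, as the interface text tells. Its arguments: {"type":"object","properties":{"dr":{"type":"array","items":{"type":"array","items":{"type":"number"}}},"offset":{"type":"array","items":{"type":"array","items":{"type":"number"}}},"claw":{"type":"array","items":{"type":"number"}}},"required":["dr","offset","claw"]}

```bash
mkdir -p pics; python3 - <<'E'
from workcell import r
import cv2
for n in("top","side"):
    im=r.camera(n); cv2.imwrite(f"pics/{n}0.png",im[:,:,::-1]); print(n,r.get_calibration(n))
s=r.get_state(); print(s)
E
```

```text
top {'fov_y': 46.92818067089378, 'cx': 322.0159327858677, 'cy': 204.33536576870125, 'rvec': array([ 2.19173593, -2.14211617,  0.10484282]), 'tvec': array([ 13.17741505, 509.78902898, 991.98512564])}
side {'fov_y': 44.99875340478293, 'cx': 322.56716358986273, 'cy': 197.61117804756032, 'rvec': array([ 2.26190574, -0.34927246,  0.15783161]), 'tvec': array([-505.10487844,  157.8601031 , 1045.88004852])}
{'time_s': 0.1, 'joint_pos': array([ 1.24361926e+00,  1.31084369e-01,  1.48920280e+00, -7.95292379e-06,
        1.52297734e+00, -8.53949884e-02]), 'qd': array([-0.00080348, -0.00265064, -0.00021441,  0.00162175,  0.00121098,
        0.00127312]), 'joint_torque': array([ 1.45887941e-03, -5.70952034e+01, -5.01939404e+01, -2.11613342e-04,
        8.13447899e-03,  3.01930334e-05]), 'ee_pos': array([143.48695906, 582.10800893, 249.33224716]), 'orientation': array([-3.14145797e+00,  1.66644872e-03,  1.32901475e+00]), 'force': array([ 0.03625373,  0.31096138, -0.81206035]), 'ft_torque': array([ 0.003344  ,  0.0003882 , -0.00040821]), 'width': 85.42217467811166}
```

View pics/top0.png

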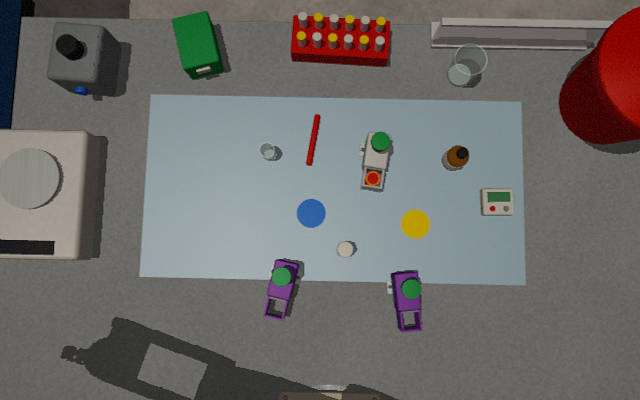

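View pics/side0.png

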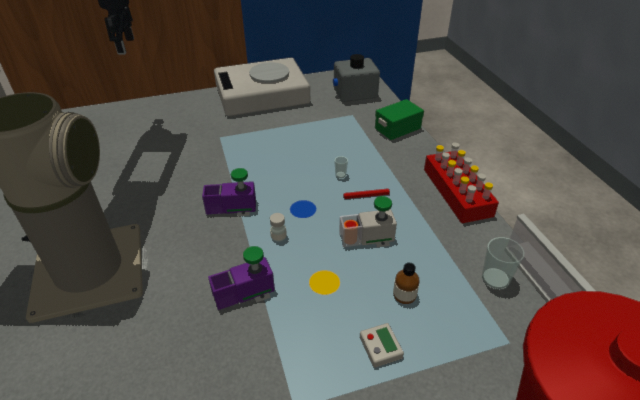

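The top view shows the white dispenser with its green plunger at (381,141), red cap at (373,178), blue spot at (311,213) and yellow at (416,224). The closed jar is at (345,249).

Green-plunger candidates are the white dispenser (381,141), purple decoys (282,276) and (411,289), and the green box (197,44). I choose the white one at (381,141), which has orange/red caps in its magazine.

```bash
cat > h.py <<'E'
import numpy as np, cv2
def cam(c):
    f=200/np.tan(np.radians(c['fov_y'])/2)
    R=cv2.Rodrigues(np.array(c['rvec'],float))[0]; return f,R,np.array(c['tvec'],float),c['cx'],c['cy']
def ray(c,p,z):
    f,R,t,cx,cy=cam(c); d=R.T@np.array([(p[0]-cx)/f,(p[1]-cy)/f,1]); o=-R.T@t
    return o+d*(z-o[2])/d[2]
def proj(c,X):
    f,R,t,cx,cy=cam(c); q=R@np.array(X,float)+t; return np.array([cx+f*q[0]/q[2],cy+f*q[1]/q[2]])
def two(c1,p1,c2,p2):
    A=[];b=[]
    for c,p in((c1,p1),(c2,p2)):
        f,R,t,cx,cy=cam(c); d=R.T@np.array([(p[0]-cx)/f,(p[1]-cy)/f,1]); d/=np.linalg.norm(d);o=-R.T@t
        M=np.eye(3)-np.outer(d,d);A.append(M);b.append(M@o)
    return np.linalg.solve(A[0]+A[1],b[0]+b[1])
def blobs(im,lo,hi,mn=25):
    h=cv2.cvtColor(im,cv2.COLOR_RGB2HSV); m=cv2.inRange(h,np.array(lo),np.array(hi))
    n,l,s,c=cv2.connectedComponentsWithStats(m)
    return [(c[i].round(1).tolist(),s[i].tolist()) for i in range(1,n) if s[i][4]>=mn]
E
python3 - <<'E'
from h import *
from workcell import r
C={n:r.get_calibration(n) for n in("top","side")}
I={n:cv2.imread(f"pics/{n}0.png")[:,:,::-1].copy() for n in C}
for n in C:
    print(n)
    for k,lo,hi in(("green",(60,120,60),(85,255,255)),("blue",(105,150,60),(125,255,255)),("yel",(22,150,120),(32,255,255)),("red",(0,180,120),(12,255,255))):
        print(k,blobs(I[n],lo,hi))
im=I['top'][100:260,230:470]; cv2.imwrite("pics/crop0.png",cv2.resize(im,None,fx=3.3,fy=3.3,interpolation=cv2.INTER_CUBIC)[:,:,::-1])
E
```

```text
top
green [([195.0, 39.8], [172, 11, 47, 59, 1903]), ([380.1, 140.7], [371, 132, 19, 18, 268]), ([498.1, 196.5], [488, 192, 22, 9, 167]), ([281.2, 276.1], [272, 267, 19, 20, 292]), ([411.0, 288.4], [402, 279, 19, 20, 302])]
blue [([80.9, 90.2], [75, 86, 12, 9, 80]), ([310.8, 212.8], [297, 199, 28, 28, 609])]
yel [([317.8, 16.6], [314, 13, 9, 8, 61]), ([349.2, 18.6], [345, 15, 9, 8, 59]), ([380.6, 20.7], [377, 17, 9, 8, 58]), ([300.9, 35.4], [297, 32, 9, 8, 58]), ([332.2, 37.3], [328, 34, 9, 8, 60]), ([363.8, 39.3], [360, 36, 9, 8, 60]), ([415.1, 223.5], [401, 210, 29, 28, 641])]
red [([622.8, 65.1], [599, 7, 41, 119, 3402]), ([339.1, 38.9], [291, 15, 99, 44, 1975]), ([312.4, 139.5], [306, 115, 13, 50, 231]), ([372.5, 177.9], [367, 173, 12, 11, 98])]
side
green [([399.3, 110.5], [376, 99, 48, 24, 596]), ([238.5, 173.1], [231, 168, 16, 11, 135]), ([382.7, 202.1], [374, 196, 18, 13, 173]), ([252.6, 253.7], [243, 247, 20, 15, 237]), ([386.5, 339.6], [378, 329, 18, 22, 204])]
blue [([335.4, 81.5], [334, 78, 4, 8, 28]), ([302.7, 208.8], [290, 201, 26, 17, 347])]
yel [([439.7, 146.9], [436, 145, 8, 5, 27]), ([461.3, 151.6], [458, 150, 8, 4, 26]), ([451.6, 162.2], [448, 160, 8, 5, 28]), ([474.3, 167.3], [471, 165, 8, 5, 32]), ([464.5, 178.9], [461, 177, 8, 5, 31]), ([488.6, 184.5], [485, 182, 8, 6, 34]), ([324.1, 282.1], [309, 271, 31, 24, 576])]
red [([460.2, 187.5], [427, 155, 71, 53, 590]), ([365.8, 192.2], [344, 189, 45, 7, 96]), ([350.3, 223.2], [344, 220, 14, 7, 75]), ([585.2, 346.1], [528, 291, 112, 109, 10342])]
```

View pics/crop0.png

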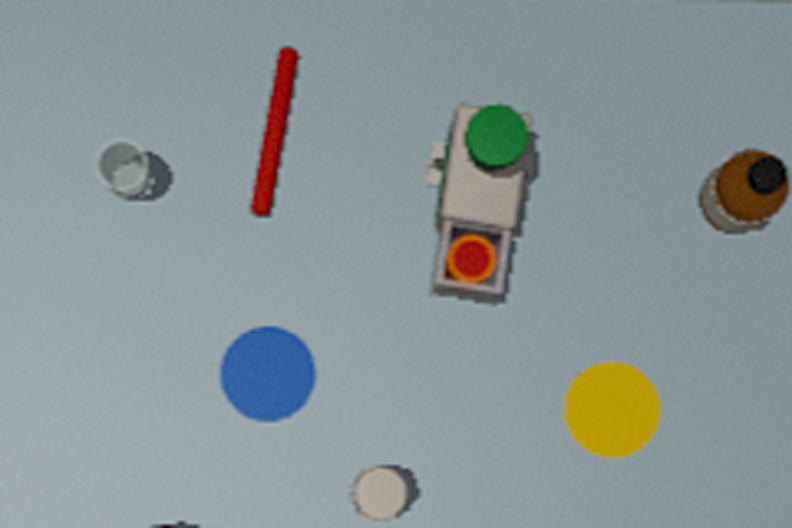

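The crop confirms the white dispenser with red and orange caps, its green knob, the blue spot to its left, and the closed jar in front.

```bash
python3 - <<'E'
from h import *
from workcell import r
T=r.get_calibration("top");S=r.get_calibration("side");np.set_printoptions(precision=1,suppress=True)
p=ray(T,(380.1,140.7),106);print("plunger",p,ray(S,(382.7,201.5),106),two(T,(380.1,140.7),S,(382.7,201.5)))
c=ray(T,(372.5,177.9),48);print("cap4 top",c,ray(S,(350.3,223.2),48),two(T,(372.5,177.9),S,(350.3,223.2)))
print("blue",ray(T,(310.8,212.8),0),ray(S,(302.7,208.8),0))
print("yel",ray(T,(415.1,223.5),0),ray(S,(324.1,282.1),0))
j=ray(T,(345,249.2),62);print("jar",j, "side", ray(S,(277.5,217),62))
d=(p-c)[:2];print("dist",np.linalg.norm(d),np.degrees(np.arctan2(d[1],d[0])))
print("purple plungers",ray(T,(281.2,276.1),106),ray(T,(411,288.4),106))
print("pen",ray(T,(318,116),7),ray(T,(309,164),7), "openjar",ray(T,(269.5,155),0))
s=r.get_state();print(s['ee_pos'],s['time_s'],r.nose_length)
E
```

```text
plunger [635.8 -92.4 106. ] [638.7 -91.8 106. ] [636.9 -92.6 106.7]
cap4 top [567.3 -83.6  48. ] [570.4 -78.5  48. ] [567.5 -83.3  53. ]
blue [492.2  49.9   0. ] [494.5  51.8   0. ]
yel [ 473.3 -185.8    0. ] [ 475.  -184.1    0. ]
jar [411.7 -26.   62. ] side [416.3 -23.9  62. ]
dist 69.05718187219392 -7.269382699393643
purple plungers [354.9 102.8 106. ] [ 336.6 -157.1  106. ]
pen [714.8  38.9   7. ] [602.7  56.6   7. ] openjar [622.9 147.9   0. ]
[143.5 582.1 249.3] 0.1 19.0
```

Call:
play_rows:
  dr:
    - [0,0,0.06]
    - [0,0,0.12]
    - [0,0,0.18]
    - [0,0,0.24]
    - [0,0,0.3]
    - [0,0,0.36]
    - [0,0,0.42]
    - [0,0,0.48]
    - [0,0,0.54]
    - [0,0,0.6]
  offset:
    - [-27,32,0]
    - [-54,64,0]
    - [-81,96,0]
    - [-108,128,0]
    - [-135,160,0]
    - [-162,192,0]
    - [-189,224,0]
    - [-216,256,0]
    - [-243,288,0]
    - [-268,320,0]
  claw: [1,1,1,1,1,1,1,1,1,1]

```text
time_s: 0.93
ee_pos: [390.1, 244.4, 250.1]
orientation: [-3.142, 0.0, 0.726]
force: [0.8, 0.6, 0.7]
width: 0.1
```

```bash
cat > g.py <<'E'
import sys,numpy as np
from workcell import r
from scipy.spatial.transform import Rotation as Ro
s=r.get_state(); e=s['ee_pos'];o=s['orientation']
R=Ro.from_euler('xyz',o).as_matrix()
a=[float(x) for x in sys.argv[1:]]
np.set_printoptions(precision=3,suppress=True)
print('t',s['time_s'],'pos',e,'rpy',o,'F',s['force'],'w',s['width'])
if len(a)>=3:
    print('offset',R.T@(np.array(a[:3])-e))
if len(a)==4:
    Rt=Ro.from_euler('xyz',[np.pi,0,a[3]]).as_matrix(); print('dr',Ro.from_matrix(R.T@Rt).as_rotvec())
E
python3 g.py 637 -92.3 250 0.115
```

```text
t 0.9333 pos [390.12  244.361 250.107] rpy [-3.142  0.     0.726] F [0.782 0.622 0.746] w 0.12426958263665709
offset [-38.985 415.657   0.09 ]
dr [-0.     0.     0.611]
```

Call:
play_rows:
  dr:
    - [0,0,0.07]
    - [0,0,0.14]
    - [0,0,0.21]
    - [0,0,0.28]
    - [0,0,0.35]
    - [0,0,0.42]
    - [0,0,0.49]
    - [0,0,0.56]
    - [0,0,0.61]
    - [0,0,0.61]
  offset:
    - [-4,41,0]
    - [-8,82,0]
    - [-12,123,0]
    - [-16,164,0]
    - [-20,205,0]
    - [-24,246,0]
    - [-28,287,0]
    - [-32,328,0]
    - [-36,370,0]
    - [-39,410,0]
  claw: [1,1,1,1,1,1,1,1,1,1]

```text
time_s: 1.77
ee_pos: [634.3, -87.6, 249.6]
orientation: [-3.141, 0.001, 0.115]
force: [0.7, 0.3, 0.0]
width: 0.1
```

```bash
python3 g.py 637 -92.3 150 0.115; python3 - <<'E'
from workcell import r
import cv2
from h import *
c=r.get_calibration("wrist");im=r.camera("wrist"); cv2.imwrite("pics/w1.png",im[:,:,::-1]);print(c)
im=r.camera("side"); cv2.imwrite("pics/s1.png",im[:,:,::-1])
E
```

```text
t 1.7667 pos [634.315 -87.56  249.568] rpy [-3.141  0.001  0.115] F [0.685 0.28  0.036] w 0.14364855008688593
offset [ 2.204  5.042 99.565]
dr [-0.     0.001  0.   ]
{'fov_y': 69.12296334450957, 'cx': 313.7336161972348, 'cy': 196.61058244688175, 'rvec': array([-2.85833176, -0.16581466, -0.02070016]), 'tvec': array([-619.94599917, -189.04799266,  335.74279028])}
```

View pics/w1.png

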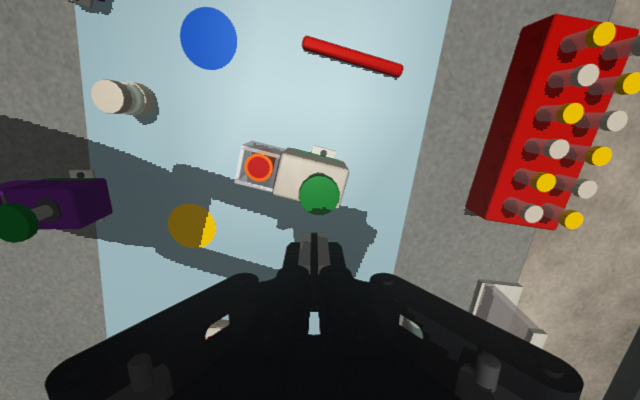

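View pics/s1.png

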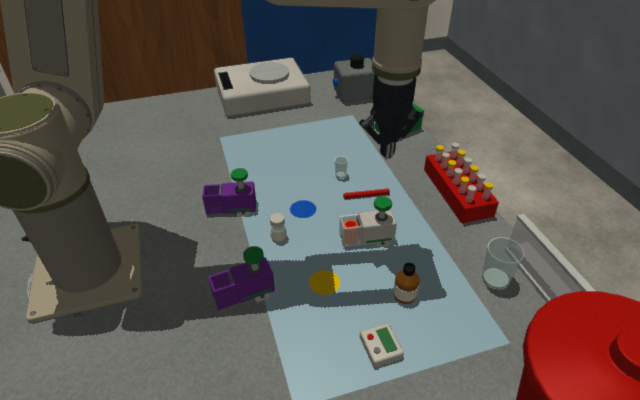

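The wrist view shows the plunger at about (319,194) just left of the fingers, and the blue spot at (209,38). I'll cross-check these points.

```bash
python3 - <<'E'
from h import *
from workcell import r
np.set_printoptions(precision=1,suppress=True)
c=r.get_calibration("wrist");im=cv2.imread("pics/w1.png")[:,:,::-1].copy()
g=[b for b in blobs(im,(55,120,60),(85,255,255),200)];print(g)
for b in g: print(ray(c,b[0],106))
for b in blobs(im,(0,180,150),(8,255,255),60): print("red",b, ray(c,b[0],48))
for b in blobs(im,(105,150,60),(125,255,255),200): print("blue",b,ray(c,b[0],0))
E
```

```text
[([318.7, 194.6], [299, 175, 40, 40, 1245])]
[639.8 -93.3 106. ]
red ([549.9, 122.7], [486, 14, 142, 216, 7895]) [879.8  -0.9  48. ]
red ([624.4, 33.0], [611, 25, 28, 18, 276]) [923.9  91.   48. ]
red ([351.9, 54.9], [303, 37, 100, 37, 1013]) [658.3  40.7  48. ]
red ([258.0, 167.0], [247, 156, 23, 23, 394]) [570.6 -85.2  48. ]
blue ([208.1, 38.0], [180, 7, 57, 63, 2761]) [495.8  48.6   0. ]
```

Call:
play_rows:
  dr:
    - [0,0,0]
    - [0,0,0]
    - [0,0,0]
    - [0,0,0]
    - [0,0,0]
    - [0,0,0]
    - [0,0,0]
    - [0,0,0]
    - [0,0,0]
    - [0,0,0]
  offset:
    - [3,5,20]
    - [3,5,40]
    - [3,5,60]
    - [3,5,80]
    - [3,5,95]
    - [3,5,105]
    - [3,5,110]
    - [3,5,112]
    - [3,5,112]
    - [3,5,112]
  claw: [1,1,1,1,1,1,1,1,1,1]

```text
time_s: 2.7
ee_pos: [638.0, -90.1, 139.6]
orientation: [3.141, -0.002, 0.119]
force: [0.5, 0.8, 0.0]
width: -0.0
```

```bash
python3 g.py 638 -92.5 95 0.115; python3 - <<'E'
from workcell import r
import cv2
im=r.camera("side"); cv2.imwrite("pics/s2.png",cv2.resize(im[140:280,300:460],None,fx=4,fy=4)[:,:,::-1])
E
```

```text
t 2.7 pos [637.953 -90.141 139.555] rpy [ 3.141 -0.002  0.119] F [0.485 0.767 0.034] w -0.02490852266077337
offset [-0.306  2.322 44.556]
dr [ 0.001 -0.002  0.004]
```

View pics/s2.png

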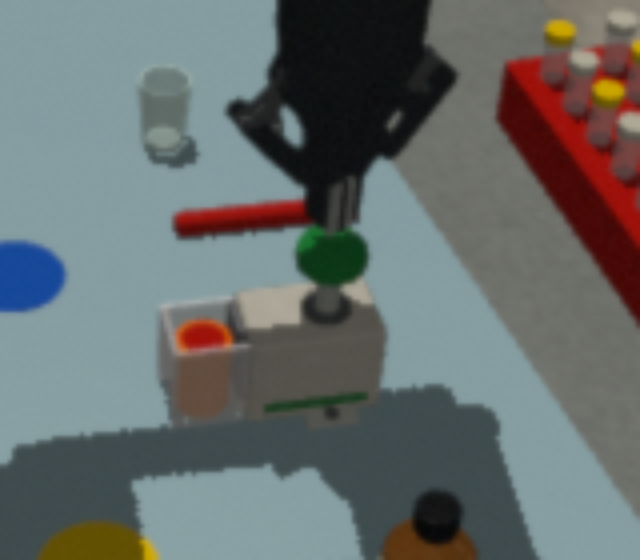

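The fingertips stand centred over the knob, at about (335,235) in the crop. Pressing.

Call:
play_rows:
  dr:
    - [0,0,0]
    - [0,0,0]
    - [0,0,0]
    - [0,0,0]
    - [0,0,0]
    - [0,0,0]
    - [0,0,0]
    - [0,0,0]
    - [0,0,0]
    - [0,0,0]
  offset:
    - [0,2,6]
    - [0,2,12]
    - [0,2,17]
    - [0,2,22]
    - [0,2,27]
    - [0,2,32]
    - [0,2,36]
    - [0,2,40]
    - [0,2,43]
    - [0,2,44]
  claw: [1,1,1,1,1,1,1,1,1,1]

```text
time_s: 3.58
ee_pos: [638.2, -92.4, 95.0]
orientation: [3.141, -0.002, 0.119]
force: [-2.5, -0.0, 14.0]
width: -0.2
```

Call:
play_rows:
  dr:
    - [0,0,0]
    - [0,0,0]
    - [0,0,0]
    - [0,0,0]
    - [0,0,0]
    - [0,0,0]
    - [0,0,0]
    - [0,0,0]
    - [0,0,0]
    - [0,0,0]
  offset:
    - [0,0,0]
    - [0,0,0]
    - [0,0,0.5]
    - [0,0,0.5]
    - [0,0,1]
    - [0,0,1]
    - [0,0,1]
    - [0,0,1]
    - [0,0,1]
    - [0,0,1]
  claw: [1,1,1,1,1,1,1,1,1,1]

```text
time_s: 4.42
ee_pos: [638.3, -92.4, 95.0]
orientation: [3.141, -0.002, 0.119]
force: [-4.2, -0.7, 13.8]
width: -0.3
```

```bash
python3 g.py; python3 - <<'E'
from workcell import r
import cv2
im=r.camera("side"); cv2.imwrite("pics/s3.png",cv2.resize(im[140:280,260:460],None,fx=4,fy=4)[:,:,::-1])
E
```

```text
t 4.4167 pos [638.26  -92.445  95.049] rpy [ 3.141 -0.002  0.119] F [-4.249 -0.688 13.76 ] w -0.32069530363886
```

View pics/s3.png

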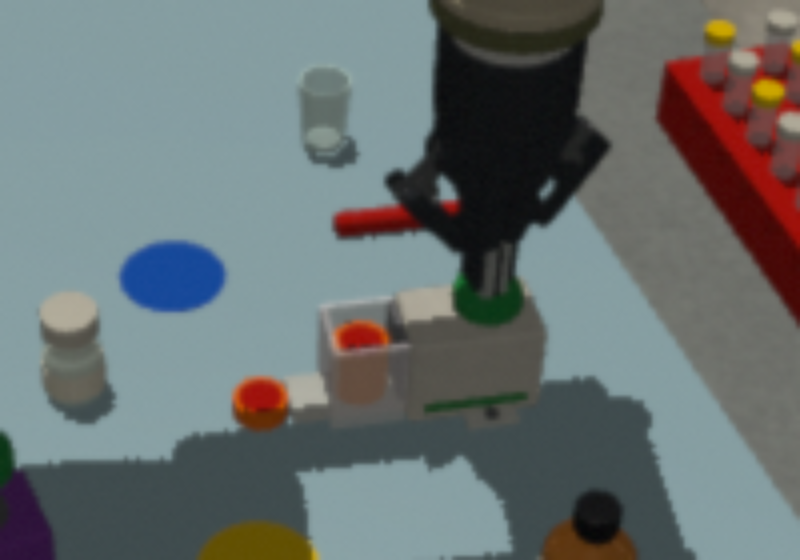

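The cap is out at the blade's tip, and z held at 95.0 despite 1 mm more command, so the plunger is at its stop. I'll lift straight up.

Call:
play_rows:
  dr:
    - [0,0,0]
    - [0,0,0]
    - [0,0,0]
    - [0,0,0]
    - [0,0,0]
    - [0,0,0]
    - [0,0,0]
    - [0,0,0]
    - [0,0,0]
    - [0,0,0]
  offset:
    - [0,0,-10]
    - [0,0,-20]
    - [0,0,-35]
    - [0,0,-50]
    - [0,0,-70]
    - [0,0,-90]
    - [0,0,-100]
    - [0,0,-100]
    - [0,0,-100]
    - [0,0,-100]
  claw: [1,1,1,1,1,1,1,1,1,1]

```text
time_s: 5.3
ee_pos: [636.7, -91.8, 191.6]
orientation: [-3.141, 0.002, 0.119]
force: [-0.8, 0.6, -0.3]
width: -0.2
```

```bash
python3 - <<'E'
from h import *
from workcell import r
np.set_printoptions(precision=1,suppress=True)
C={n:r.get_calibration(n) for n in("wrist","side","top")}
for n in C:
    im=r.camera(n).copy(); cv2.imwrite(f"pics/a4{n}.png",im[:,:,::-1])
    for b in blobs(im,(0,180,110),(9,255,255),30):
        print(n,b,"z12",ray(C[n],b[0],12),"z36",ray(C[n],b[0],36))
E
python3 g.py 509 -125 195 0.115
```

```text
wrist ([586.6, 134.2], [517, 0, 123, 249, 9842]) z12 [907.5  -8.4  12. ] z36 [885.5  -9.5  36. ]
wrist ([358.4, 38.7], [299, 15, 121, 48, 1725]) z12 [661.8  50.7  12. ] z36 [659.3  45.   36. ]
wrist ([197.2, 152.2], [185, 140, 25, 25, 479]) z12 [512.  -74.5  12. ] z36 [521.3 -70.3  36. ]
wrist ([243.6, 171.7], [229, 159, 28, 27, 553]) z12 [561.2 -89.4  12. ] z36 [566.6 -84.   36. ]
wrist ([259.5, 168.5], [255, 160, 8, 24, 46]) z12 [577.8 -83.9  12. ] z36 [581.8 -79.   36. ]
side ([460.2, 187.9], [427, 155, 71, 54, 634]) z12 [897.5  -6.3  12. ] z36 [878.6 -30.7  36. ]
side ([365.5, 192.5], [344, 190, 45, 6, 118]) z12 [659.6  50.1  12. ] z36 [647.9  24.   36. ]
side ([349.5, 223.9], [345, 221, 11, 6, 47]) z12 [581.9 -45.4  12. ] z36 [572.6 -68.5  36. ]
side ([324.8, 238.5], [320, 235, 12, 8, 74]) z12 [511.9 -73.4  12. ] z36 [504.7 -95.7  36. ]
side ([584.9, 346.2], [527, 291, 113, 109, 10466]) z12 [ 885.1 -482.1   12. ] z36 [ 866.6 -492.    36. ]
top ([622.5, 65.2], [599, 7, 41, 120, 3524]) z12 [ 848.8 -660.1   12. ] z36 [ 838.4 -644.2   36. ]
top ([327.4, 38.2], [291, 15, 79, 42, 1547]) z12 [899.2  21.4  12. ] z36 [887.7  21.3  36. ]
top ([312.6, 139.5], [307, 115, 13, 50, 247]) z12 [658.3  49.7  12. ] z36 [652.4  49.   36. ]
top ([372.0, 179.1], [367, 174, 11, 11, 94]) z12 [570.4 -86.3  12. ] z36 [566.6 -83.8  36. ]
t 5.45 pos [636.646 -91.822 191.41 ] rpy [-3.141  0.003  0.119] F [-0.337  0.233 -0.032] w 0.037154164660617814
offset [-130.692   17.782   -3.255]
dr [-0.001  0.003  0.004]
```

View pics/a4wrist.png

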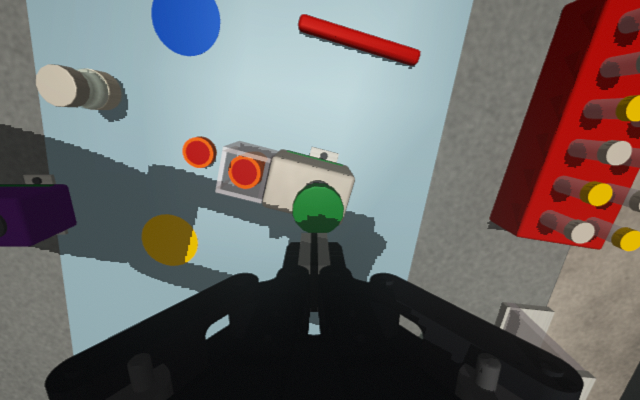

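The cap is out at about (511,-74), and the plunger is up again with the next cap in the magazine. Next I'll check how far the finger linkages flare, for clearance to the magazine.

```bash
python3 - <<'E'
from h import *
from workcell import r
np.set_printoptions(precision=1,suppress=True)
S=r.get_calibration("side");f,R,t,cx,cy=cam(S);o=-R.T@t
n=np.array([-np.sin(.119),np.cos(.119),0]);P=np.array([638.2,-92.4,95])
for p in((390,180),(410,210),(462,245),(462,290),(520,285),(520,240),(600,150)):
    q=(p[0]/4+260,p[1]/4+140);d=R.T@np.array([(q[0]-cx)/f,(q[1]-cy)/f,1]);X=o+d*(n@(P-o))/(n@d)
    print(p,"lateral",(X-P)@[np.cos(.119),np.sin(.119),0],"above tip",X[2]-76)
E
```

```text
(390, 180) lateral -65.31933633248875 above tip 99.37603421022163
(410, 210) lateral -52.284215887886496 above tip 74.6910268378931
(462, 245) lateral -18.368020528923697 above tip 38.04459121011428
(462, 290) lateral -15.637441433151391 above tip 3.9806074938729807
(520, 285) lateral 22.38591376800787 above tip -6.666546116454128
(520, 240) lateral 18.769777234242166 above tip 28.218859213492237
(600, 150) lateral 63.585004273413205 above tip 76.6149231823191
```

Flare is about ±40 mm at magazine height. Near the magazine I'll therefore push with the jaw axis along the push direction, and switch to a two-finger cradle once past it.

Call:
play_rows:
  dr:
    - [0,0,0.12]
    - [0,0,0.24]
    - [0,0,0.36]
    - [0,0,0.48]
    - [0,0,0.6]
    - [0,0,0.72]
    - [0,0,0.84]
    - [0,0,0.96]
    - [0,0,1.08]
    - [0,0,1.2]
  offset:
    - [-15,1,0]
    - [-30,3,0]
    - [-45,5,0]
    - [-60,7,0]
    - [-75,8,0]
    - [-90,10,0]
    - [-105,11,0]
    - [-115,12,0]
    - [-122,13,0]
    - [-122,13,0]
  claw: [1,1,1,1,1,1,1,1,1,1]

```text
time_s: 6.28
ee_pos: [516.4, -119.6, 192.3]
orientation: [3.14, 0.001, -1.088]
force: [0.0, 0.4, 0.4]
width: 0.4
```

```bash
python3 g.py 517 -119 100 -1.436
```

```text
t 6.2833 pos [ 516.351 -119.622  192.322] rpy [ 3.14   0.001 -1.088] F [0.036 0.4   0.352] w 0.37971163629143573
offset [-0.139 -1.005 92.321]
dr [0.002 0.001 0.348]
```

Call:
play_rows:
  dr:
    - [0,0,0.1]
    - [0,0,0.2]
    - [0,0,0.3]
    - [0,0,0.35]
    - [0,0,0.35]
    - [0,0,0.35]
    - [0,0,0.35]
    - [0,0,0.35]
    - [0,0,0.35]
    - [0,0,0.35]
  offset:
    - [0,-1,10]
    - [0,-1,30]
    - [0,-1,50]
    - [0,-1,70]
    - [0,-1,90]
    - [0,-1,105]
    - [0,-1,115]
    - [0,-1,120]
    - [0,-1,120]
    - [0,-1,120]
  claw: [1,1,1,1,1,1,1,1,1,1]

```text
time_s: 7.12
ee_pos: [519.0, -119.0, 73.6]
orientation: [-3.141, -0.0, -1.431]
force: [-0.4, 0.7, 1.1]
width: -0.1
```

```bash
cat > look.py <<'E'
import sys
from h import *
from workcell import r
np.set_printoptions(precision=1,suppress=True)
for n in sys.argv[2:]:
    c=r.get_calibration(n);im=r.camera(n).copy(); cv2.imwrite(f"pics/{sys.argv[1]}{n}.png",im[:,:,::-1])
    for k,lo,hi,z in (("cap",(0,180,110),(22,255,255),8),("blue",(105,150,60),(125,255,255),0)):
      for b in blobs(im,lo,hi,30):
        X=ray(c,b[0],z)
        if 440<X[0]<600 and -140<X[1]<110: print(n,k,b,X)
E
python3 g.py; python3 look.py a5 wrist side top
```

```text
t 7.1167 pos [ 519.021 -119.042   73.637] rpy [-3.141 -0.    -1.431] F [-0.351  0.683  1.08 ] w -0.09842296156714661
wrist cap ([259.7, 142.6], [230, 109, 61, 65, 2941]) [565.7 -76.3   8. ]
wrist cap ([249.1, 220.1], [227, 198, 46, 45, 1582]) [511.5 -73.8   8. ]
wrist blue ([75.1, 212.6], [29, 170, 93, 86, 6176]) [496.4  52.2   0. ]
side cap ([323.9, 239.2], [319, 235, 12, 10, 90]) [510.4 -71.2   8. ]
side blue ([302.7, 208.8], [290, 201, 26, 17, 347]) [494.5  51.8   0. ]
top cap ([369.1, 177.9], [365, 172, 10, 13, 87]) [573.6 -80.1   8. ]
top cap ([362.5, 205.4], [361, 201, 4, 11, 30]) [510.8 -66.    8. ]
top blue ([310.7, 212.8], [297, 199, 28, 28, 609]) [492.2  50.1   0. ]
```

View pics/a5wrist.png

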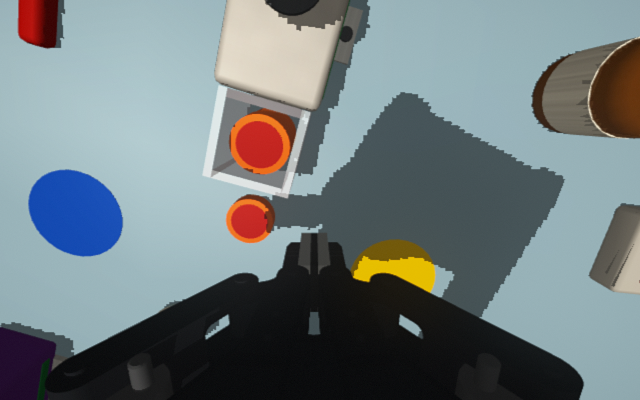

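View pics/a5side.png

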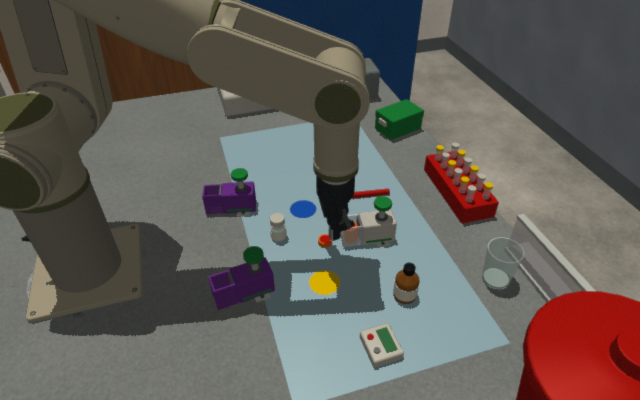

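Call:
play_rows:
  dr:
    - [0,0,0]
    - [0,0,0]
    - [0,0,0]
    - [0,0,0]
    - [0,0,0]
    - [0,0,0]
    - [0,0,0]
    - [0,0,0]
    - [0,0,0]
    - [0,0,0]
  offset:
    - [0,2,12]
    - [0,2,24]
    - [0,2,34]
    - [0,2,41]
    - [0,2,46]
    - [0,2,49]
    - [0,2,50]
    - [0,2,50]
    - [0,2,50]
    - [0,2,50]
  claw: [1,1,1,1,1,1,1,1,1,1]

```text
time_s: 8.1
ee_pos: [517.3, -119.4, 23.9]
orientation: [-3.141, -0.0, -1.431]
force: [-0.3, -0.3, -0.2]
width: -0.1
```

```bash
python3 g.py; python3 look.py a6 wrist side
```

```text
t 8.1 pos [ 517.331 -119.392   23.864] rpy [-3.141 -0.    -1.431] F [-0.313 -0.278 -0.178] w -0.12156027719587294
wrist cap ([236.5, 147.8], [190, 102, 97, 94, 6788]) [566.  -74.3   8. ]
wrist cap ([223.1, 249.7], [198, 222, 62, 58, 1898]) [511.4 -70.9   8. ]
wrist blue ([27.1, 244.9], [0, 186, 65, 108, 5425]) [494.8  39.5   0. ]
side cap ([350.5, 223.5], [346, 221, 11, 6, 50]) [586.2 -40.9   8. ]
side cap ([321.4, 238.4], [319, 235, 7, 9, 38]) [505.7 -67.    8. ]
side blue ([302.8, 208.8], [290, 201, 26, 17, 348]) [494.7  51.8   0. ]
```

View pics/a6wrist.png

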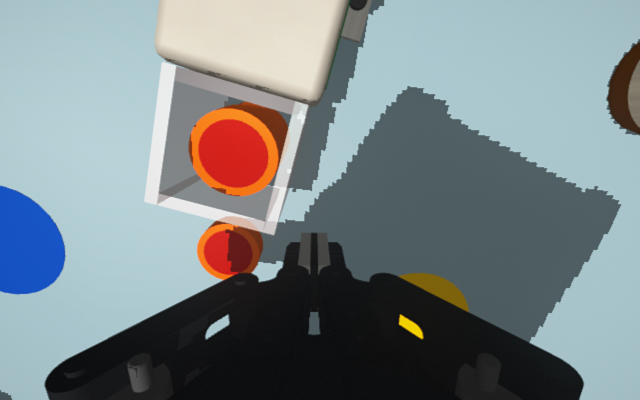

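The cap sits at (228,250), left of and in line with the fingertips. I'll push about 26 mm.

Call:
play_rows:
  dr:
    - [0,0,0]
    - [0,0,0]
    - [0,0,0]
    - [0,0,0]
    - [0,0,0]
    - [0,0,0]
    - [0,0,0]
    - [0,0,0]
    - [0,0,0]
    - [0,0,0]
  offset:
    - [-5,0,0]
    - [-10,0,0]
    - [-14,0,0]
    - [-18,0,0]
    - [-22,0,0]
    - [-26,0,0]
    - [-30,0,0]
    - [-34,0,0]
    - [-38,0,0]
    - [-40,0,0]
  claw: [1,1,1,1,1,1,1,1,1,1]

```text
time_s: 9.03
ee_pos: [511.1, -79.1, 23.2]
orientation: [3.141, 0.0, -1.431]
force: [0.9, -0.2, -0.4]
width: -0.1
```

```bash
python3 g.py; python3 look.py a7 wrist side
```

```text
t 9.0333 pos [511.136 -79.076  23.245] rpy [ 3.141  0.    -1.431] F [ 0.907 -0.164 -0.393] w -0.11471181897644128
wrist cap ([343.1, 144.9], [304, 100, 90, 95, 4967]) [568.3 -84.2   8. ]
wrist cap ([254.1, 238.6], [230, 223, 58, 50, 635]) [514.2 -46.3   8. ]
wrist cap ([268.3, 274.3], [256, 264, 26, 16, 134]) [494.3 -55.7   8. ]
wrist blue ([75.6, 238.2], [15, 184, 122, 110, 10331]) [496.8  52.3   0. ]
side cap ([350.2, 223.7], [345, 221, 12, 6, 53]) [585.3 -41.4   8. ]
side blue ([301.3, 209.1], [290, 201, 23, 17, 302]) [490.9  51.8   0. ]
```

View pics/a7wrist.png

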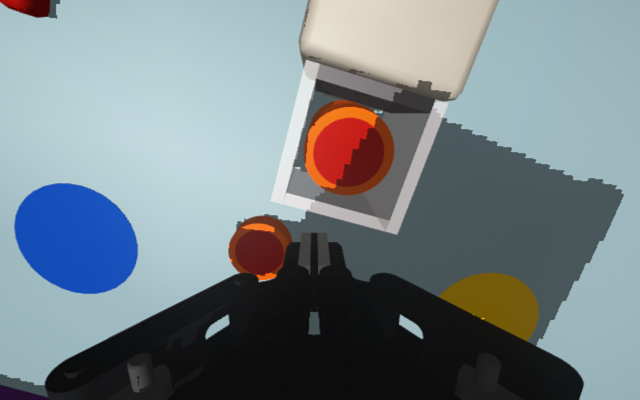

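The cap is at about (260,248), touching the finger and half in shadow. I'll remeasure with a darker threshold.

```bash
sed -i 's/(0,180,110)/(0,150,45)/' look.py; python3 - <<'E'
from h import *
from workcell import r
np.set_printoptions(precision=1,suppress=True)
c=r.get_calibration("wrist");im=cv2.imread("pics/a7wrist.png")[:,:,::-1].copy()
for b in blobs(im,(0,150,45),(22,255,255),100): print(b,ray(c,b[0],8))
h=cv2.cvtColor(im,cv2.COLOR_RGB2HSV)
for p in((260,250),(240,235),(285,250)): print(h[p[1],p[0]],ray(c,p,12))
e=r.get_state()['ee_pos'];print("tip px",proj(c,[e[0],e[1],4]))
# lateral offset of candidates in tool axes
E
```

```text
([28.3, 6.1], [0, 0, 50, 17, 554]) [606.8  56.3   8. ]
([347.5, 148.0], [304, 100, 90, 95, 6650]) [567.2 -86.7   8. ]
([259.8, 247.1], [229, 217, 63, 63, 2882]) [509.8 -49.9   8. ]
[  0 181  90] [510.2 -50.7  12. ]
[  8 183 121] [517.1 -40.   12. ]
[  8 190  98] [512.  -63.4  12. ]
tip px [315.4 248.4]
```

The cap is about 2.8 mm off the finger's line. I'll back off, shift sideways 3 mm, and push on.

Call:
play_rows:
  dr:
    - [0,0,0]
    - [0,0,0]
    - [0,0,0]
    - [0,0,0]
    - [0,0,0]
    - [0,0,0]
    - [0,0,0]
    - [0,0,0]
    - [0,0,0]
    - [0,0,0]
  offset:
    - [4,0,0]
    - [4,-3,0]
    - [2,-3,0]
    - [-2,-3,0]
    - [-6,-3,0]
    - [-10,-3,0]
    - [-15,-3,0]
    - [-20,-3,0]
    - [-25,-3,0]
    - [-28,-3,0]
  claw: [1,1,1,1,1,1,1,1,1,1]

```text
time_s: 9.97
ee_pos: [510.2, -50.7, 23.3]
orientation: [3.141, 0.0, -1.431]
force: [0.3, -0.7, 0.5]
width: 0.2
```

```bash
python3 g.py; python3 look.py a8 wrist side
```

```text
t 9.9667 pos [510.158 -50.708  23.269] rpy [ 3.141  0.    -1.431] F [ 0.337 -0.739  0.53 ] w 0.1700743638048464
wrist cap ([428.7, 157.2], [383, 107, 91, 96, 6202]) [567.3 -97.5   8. ]
wrist cap ([260.4, 250.5], [230, 222, 61, 61, 2428]) [506.8 -21.8   8. ]
wrist blue ([128.3, 243.1], [68, 189, 121, 109, 10160]) [496.9  52.1   0. ]
side cap ([311.8, 225.9], [309, 221, 6, 11, 56]) [496.4 -21.    8. ]
side cap ([350.0, 223.9], [345, 222, 12, 5, 46]) [584.6 -41.9   8. ]
side blue ([300.7, 209.1], [290, 200, 22, 18, 285]) [489.4  52.3   0. ]
```

View pics/a8wrist.png

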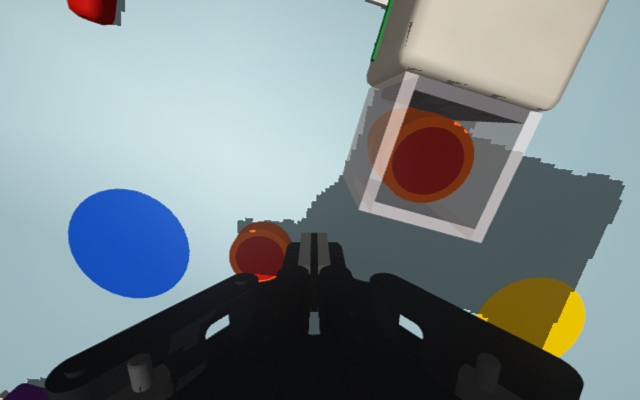

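The cap is now centred on the finger (offset <1 mm), with about 73 mm remaining. I'll push 37 mm.

Call:
play_rows:
  dr:
    - [0,0,0]
    - [0,0,0]
    - [0,0,0]
    - [0,0,0]
    - [0,0,0]
    - [0,0,0]
    - [0,0,0]
    - [0,0,0]
    - [0,0,0]
    - [0,0,0]
  offset:
    - [-3,0,0]
    - [-7,0,0]
    - [-11,0,0]
    - [-15,0,0]
    - [-19,0,0]
    - [-23,0,0]
    - [-27,0,0]
    - [-31,0,0]
    - [-35,0,0]
    - [-37,0,0]
  claw: [1,1,1,1,1,1,1,1,1,1]

```text
time_s: 10.9
ee_pos: [505.1, -14.3, 23.3]
orientation: [3.142, 0.0, -1.431]
force: [0.4, 0.1, 0.7]
width: -0.1
```

```bash
python3 g.py; python3 look.py a9 wrist side
```

```text
t 10.9 pos [505.082 -14.262  23.293] rpy [ 3.142  0.    -1.431] F [0.413 0.09  0.717] w -0.06178300539798043
wrist cap ([539.3, 159.5], [494, 113, 86, 90, 5023]) [ 568.6 -114.1    8. ]
wrist cap ([259.4, 239.2], [229, 222, 62, 52, 1023]) [508.1  15.7   8. ]
wrist cap ([264.9, 276.9], [254, 273, 23, 10, 141]) [486.4  10.8   8. ]
wrist blue ([188.0, 239.6], [136, 189, 112, 108, 8624]) [498.5  55.8   0. ]
side cap ([305.8, 216.4], [303, 211, 6, 12, 56]) [492.   14.8   8. ]
side cap ([350.4, 223.8], [345, 221, 12, 6, 57]) [585.6 -41.8   8. ]
side blue ([298.2, 208.4], [290, 201, 18, 17, 197]) [484.2  56.6   0. ]
```

View pics/a9wrist.png

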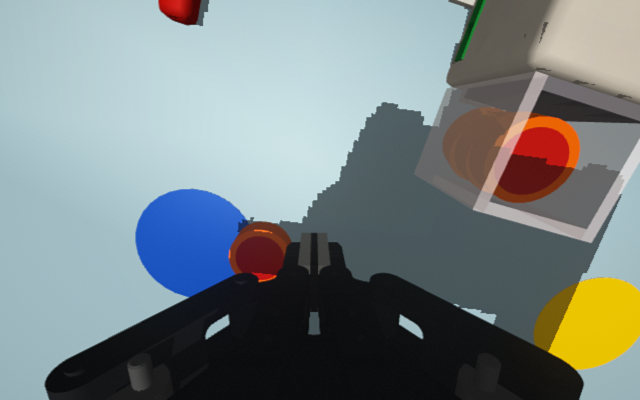

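Same place relative to the finger at (260,250), so the cap is at about (502,14.6). I'll do the final push of about 36 mm.

Call:
play_rows:
  dr:
    - [0,0,0]
    - [0,0,0]
    - [0,0,0]
    - [0,0,0]
    - [0,0,0]
    - [0,0,0]
    - [0,0,0]
    - [0,0,0]
    - [0,0,0]
    - [0,0,0]
  offset:
    - [-3,0,0]
    - [-7,0,0]
    - [-11,0,0]
    - [-15,0,0]
    - [-19,0,0]
    - [-23,0,0]
    - [-27,0,0]
    - [-31,0,0]
    - [-34,0,0]
    - [-36,0,0]
  claw: [1,1,1,1,1,1,1,1,1,1]

```text
time_s: 11.83
ee_pos: [500.1, 21.2, 23.3]
orientation: [3.142, -0.0, -1.431]
force: [-0.9, -0.5, 0.2]
width: -0.4
```

```bash
python3 g.py; python3 look.py b0 wrist side
```

```text
t 11.8333 pos [500.099  21.232  23.305] rpy [ 3.142 -0.    -1.431] F [-0.92  -0.542  0.208] w -0.40063039827983826
wrist cap ([626.5, 178.8], [603, 136, 37, 67, 1239]) [ 560.5 -124.3    8. ]
wrist cap ([258.8, 239.1], [229, 223, 62, 51, 998]) [503.1  51.5   8. ]
wrist cap ([266.5, 277.2], [257, 273, 20, 10, 123]) [481.3  45.4   8. ]
wrist blue ([248.8, 223.4], [201, 189, 117, 93, 4695]) [507.8  58.8   0. ]
side cap ([299.6, 207.8], [297, 203, 6, 10, 47]) [486.   49.1   8. ]
side cap ([350.3, 223.7], [345, 221, 12, 6, 61]) [585.5 -41.4   8. ]
side blue ([295.6, 210.7], [290, 201, 15, 17, 97]) [475.9  50.4   0. ]
```

View pics/b0wrist.png

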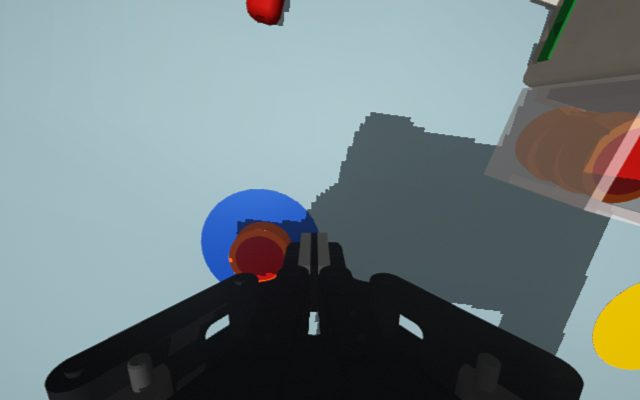

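The cap at (260,250) lies inside the blue disc. I'll back away, rise and check.

Call:
play_rows:
  dr:
    - [0,0,0]
    - [0,0,0]
    - [0,0,0]
    - [0,0,0]
    - [0,0,0]
    - [0,0,0]
    - [0,0,0]
    - [0,0,0]
    - [0,0,0]
    - [0,0,0]
  offset:
    - [4,0,0]
    - [10,0,0]
    - [16,0,0]
    - [22,0,-2]
    - [24,0,-20]
    - [24,0,-45]
    - [24,0,-75]
    - [24,0,-105]
    - [24,0,-135]
    - [24,0,-155]
  claw: [1,1,1,1,1,1,1,1,1,1]

```text
time_s: 12.77
ee_pos: [504.6, -3.9, 181.9]
orientation: [-3.138, -0.001, -1.432]
force: [0.2, -0.6, 1.0]
width: -0.0
```

Call:
play_rows:
  dr:
    - [0,0,0]
    - [0,0,0]
    - [0,0,0]
    - [0,0,0]
    - [0,0,0]
    - [0,0,0]
    - [0,0,0]
    - [0,0,0]
    - [0,0,0]
    - [0,0,0]
  offset:
    - [5,0,-20]
    - [10,0,-40]
    - [15,0,-60]
    - [20,0,-80]
    - [20,0,-90]
    - [20,0,-90]
    - [20,0,-90]
    - [20,0,-90]
    - [20,0,-90]
    - [20,0,-90]
  claw: [1,1,1,1,1,1,1,1,1,1]

```text
time_s: 13.6
ee_pos: [505.6, -22.5, 266.7]
orientation: [3.139, 0.001, -1.431]
force: [0.3, 0.6, 0.8]
width: 0.0
```

```bash
python3 g.py; python3 look.py b1 wrist side top; python3 -c "
import cv2
a=cv2.imread('pics/b1side.png')[150:310,240:440]
cv2.imwrite('pics/b1c.png',cv2.resize(a,None,fx=3.7,fy=3.7))"
```

```text
t 13.6 pos [505.598 -22.487 266.744] rpy [ 3.139  0.001 -1.431] F [0.286 0.618 0.815] w 0.005685073484009795
wrist cap ([372.7, 125.8], [359, 110, 28, 31, 609]) [569.7 -88.6   8. ]
wrist cap ([259.6, 168.3], [248, 157, 24, 24, 450]) [494.3  50.    8. ]
wrist blue ([259.8, 164.9], [237, 143, 47, 47, 1194]) [497.3  51.4   0. ]
side cap ([302.6, 207.1], [297, 202, 12, 11, 116]) [493.7  49.3   8. ]
side cap ([350.0, 223.5], [345, 221, 12, 6, 54]) [585.  -40.6   8. ]
side blue ([302.9, 210.4], [290, 201, 26, 17, 187]) [493.3  46.    0. ]
top cap ([314.3, 213.4], [310, 207, 9, 13, 81]) [490.3  41.8   8. ]
top blue ([318.2, 214.4], [310, 201, 15, 26, 181]) [488.9  33.1   0. ]
```

View pics/b1wrist.png

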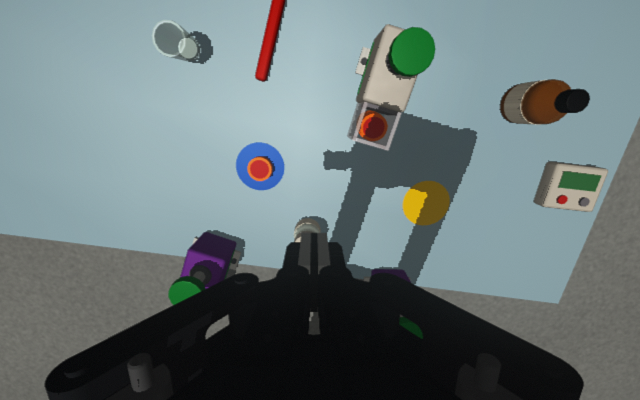

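View pics/b1c.png

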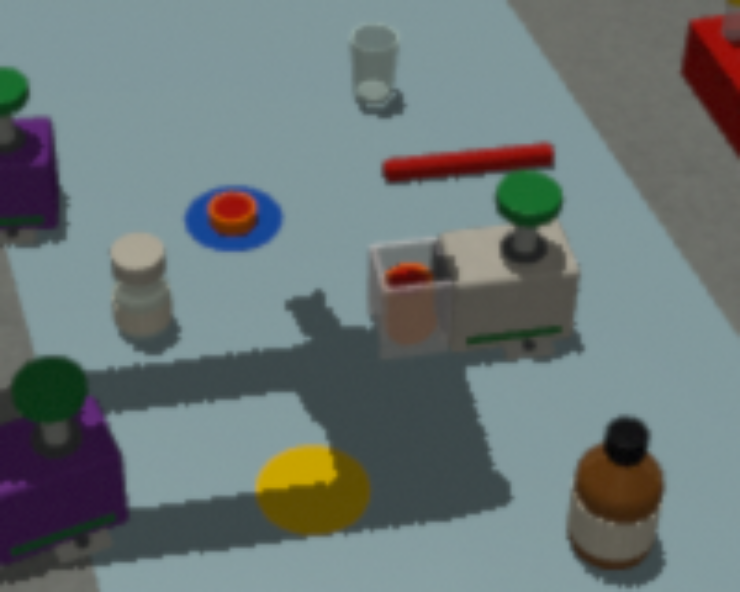

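View pics/b1top.png

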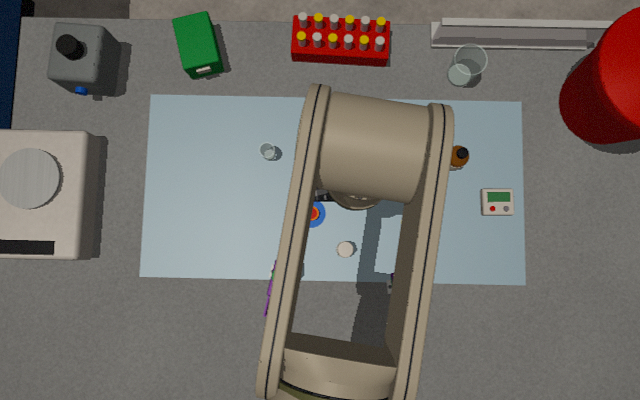

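The cap sits near the centre of the blue disc in the wrist view (cap (260,168) on disc (260,166)) and in the side view. The jar, open jar, pen, bottle and timer stand as before, and the plunger is up. Handing in.

```bash
python3 -c "
from workcell import r
print(r.finish_job())"
```

```text
the job is handed in; nothing more can be done
None
```

The job is done and handed in at about 14 s. I pressed the white dispenser's plunger once to its hard stop and let it rise, and one orange cap came out. I then pushed that cap with the shut fingertips in four short strokes onto the blue marker, without gripping it.

**Cap position:** the wrist camera puts it about 3 mm from the marker's centre, where 17 mm is allowed. The side view also shows it wholly inside the marker.

**Everything else:** the plunger is up, and caps are still visible in the magazine, though I did not count them. The jars, bottle, pen, timer and both purple look-alikes look undisturbed.

**Checks that failed or disagreed:** the top camera could not confirm the cap, because the arm partly covered it. The cameras also disagreed by 2–4 mm on absolute positions, which is well within the margin.

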